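# Reset the guide of a carton jig to its next hole

### The arm

A 6-joint arm with a two-finger parallel gripper is mounted at the origin on the work surface. World frame = base frame: x ahead of the robot, y to its left, z up, the work surface at z = 0. Lengths are in mm, angles in rad, forces in N, time in s.
With the tool pointing down it reaches from about 350 to 875 mm from the base axis. Payload 4.2 kg.
Tool frame: the origin (TCP) lies at the very end of the fingers, on their centre line; the grasp point (between the pads) lies 19 mm behind it; z points along the fingers, y is the line along which they close (so a half turn about z gives the same grasp; the last joint's range is limited). The gripper opens to 85 mm and grips with 20 to 120 N. Pads are 22 mm wide; open, the fingers measure 114 mm over their backs; the gripper's body (76 mm by 85 mm) begins 54 mm behind the grasp point. The pads swing forward as they close: fully open they stand 13 mm farther back than shut.
Start: joints at [-0.847, 0.385, 0.008, 0, -1.194, -0.259], TCP at [280.164, -558.666, 231.312] pointing down, gripper open.
Joint ranges: [-3.14, 3.14], [-1.21, 2.06], [-1.07, 1.41], [-3.16, 2.05], [-2.99, -0.16], [-3.1, 3.1]. Speed limits (rad/s): [2.79, 2.79, 3.14, 3.14, 3.14, 3.14].

### API

Orientations are given as a unit quaternion [x, y, z, w].
In Python, from bench import arm gives the robot as it stands.
- The arm moves only by the tool servo_tool, never from a script. Its argument "rows" is a list that holds one entry, the list of rows, each a list of 7 numbers: the finger opening in mm, from 0 to 85.4, then the shift along the tool's x, y, z in mm, then the turn, a rotation vector about the tool's x, y, z in rad. A call has 1 to 10 rows; each row is the pose to reach, as a shift and turn from the pose commanded when the call began, along the tool's axes at that moment; what a row does not reach only later rows make up. A row lasts 1/8 s, in which the tool goes at most 62.5 mm and 10.7 degrees, less where a joint would pass 70% of its speed; a pose out of reach is approached as far as the arm can. A call with a gripper value outside its range is refused whole. The fingers move at their own pace and stop on an object; the grip force is fixed at half the most. Time passes only in rows, so rows that repeat a pose let the fingers close. It gives the time, the measured TCP pose, the force, the opening and the grip force at its end, in the units of the state.
- arm.read_state(): the state, without advancing time (a new reading comes with each control period).
- arm.get_image(name): name is "scene" or "top" or "wrist"; returns the picture (420x560x3 uint8, red, green, blue); there is no depth.
- arm.camera_params(name): a dict with "intrinsics" (3x3 intrinsics, pixels), "R" (3x3) and "t" (3): a world point X has camera coordinates R X + t. Camera axes: x right, y down, z forward; pixel columns grow to the right and rows downward; lengths in mm; the calibration is good to about 2 mm. A picture is of the moment at which its call begins: read the wrist's pose just before it. camera_params takes no time and is no camera call; for the wrist camera it gives the pose at the moment of the call.
- arm.job_done(): hands the job in; it is judged then, once.
The state is a dict: "clock": time; "joints": joint angles; "joint_vel": joint speeds; "joint_efforts": joint torques, N m; "position": TCP position; "ee_rot": TCP orientation; "contact_force": force on the tool from outside, world axes, zero at the start; "wrist_torque": the same for the moment, N m; "gripper_width": finger opening in mm; "grasp_force": force on a finger pad.
Only numpy, scipy, OpenCV 4.12 (cv2) and the standard library are available. Lean on these libraries where they do the work, as an engineer would, in place of code of your own. Each camera call takes 0.05 s, during which the arm holds its last target. There are 200 camera calls.

### The job

Set the sliding guide of the carton jig one hole wider: pull the spring knob up, slide the guide away from the fixed fence, and let the pin snap fully into the next hole (not the one after it). The hole cannot be seen and its place is known only roughly, so let go of the knob before it and slide on gently until the pin drops; do not force the pin sideways, and leave the carton and the roll of tape on the jig where they are.

Things in the scene. Friction and masses are not known exactly. Their poses are not given: they have to be found in the camera images.
- jig: Fixed carton jig: grey base plate 260 x 360 x 12 mm, turned about the vertical. Origin: centre of the plate's underside, on the table; z up. Its +y is the way the guide opens. An aluminium rail 40 mm wide, its top 38 mm above the table, runs along y at x = +85 mm, from y = -100 to +170 mm. A plate with the holes lies hidden inside the rail, under a dark slot.
- fence_top (a point): Middle of the top edge of the jig's fixed fence, an upright aluminium plate 8 mm thick, 170 mm long, its top 67 mm above the table, on the jig's -y side. The guide must slide away from it. Axes as the jig's.
- knob_center (a point): Centre of the knob's black round cap, 28 mm in diameter, 16 mm high, on an upright steel stem 14 mm thick. With the pin home it is 77 mm above the table and 25 mm above the carriage's top. The point rises with the knob and travels with the guide; axes as the jig's.
- knob (a joint): How far the knob and its pin are pulled up, m: 0 = pin fully home in a hole, about 0.008 = its tip rides on top of the hole plate, 0.013 = top stop. A spring pushes it down with about 5 N at 0, 8 N at 0.008, 10 N at the top; it drops only when not gripped. The pin is 8 mm thick with a flat end; the holes are 11 mm wide along the rail.
- guide (a joint): How far the guide has slid along the rail, m: 0 = start hole, growing along the jig's +y; end stop 0.098. The next hole lies somewhere between 0.032 and 0.052, different each time and out of sight; the one after it 0.040 further. Once the pin is in a hole the guide has about 1.5 mm of play to each side, then resists firmly. Over 30 N on the pin (spring load included) is forcing it.
- carriage_top (a point): Centre of the flat top of the guide's dark steel carriage, 56 mm across and 90 mm along the rail, 52 mm above the table, at the knob's stem; axes as the jig's. The carriage bears an upright aluminium plate, 8 mm thick, top 70 mm above the table, from 45 to 205 mm off the knob's axis on the jig's -x side. Sliding it with the pin riding on the hole plate takes about 4 to 7 N.
- carton: Bystander: loose open cardboard box 110 x 85 x 60 mm on the jig between fence and guide. Origin: centre of its underside.
- tape_roll: Bystander: loose roll of brown tape, 80 mm across, 48 mm high, on the jig's base plate on the guide's open side. Origin: centre of its underside.

How it is judged:
By the outcome, as a careful person would: the job done as asked, in the order asked, and still so for the second after the job is handed in, with the robot touching nothing.
It also fails if it takes over 48 s, if anything falls off the work surface, if the arm or the gripper's body presses on something with over 40 N, if the wrist force passes 120 N, or if a joint passes its speed limit or range.

## Working session

There is one attempt and no reset: what is moved stays moved. The work goes in short steps, Python scripts to look and compute and a tool call to move; the robot and the scene stay as the last step left them, time stands still between calls to the robot, and variables do not carry over. Pictures are saved under pics/ and viewed, at most 10 in all, crops included, and the job is handed in when it is done.

Besides the shell and the picture viewer there is one more tool, called after "Emit:" in YAML: its name, and indented under it one key for each argument. servo_tool: Moves the arm, as the interface text tells. Its arguments: {"type":"object","properties":{"rows":{"type":"array"}},"required":["rows"]}

```bash
mkdir -p pics
python3 - <<'E'
from bench import arm
import cv2,json
s=arm.read_state();print(s['clock'],s['position'],s['ee_rot'],s['gripper_width'])
for n in('scene','top'):
    im=arm.get_image(n);cv2.imwrite(f'pics/{n}0.png',im[:,:,::-1])
    c=arm.camera_params(n);print(n,c)
E
```

```text
0.0 [ 279.92593131 -558.15478975  230.187538  ] [-2.30214020e-01  9.73139389e-01  1.07071684e-03 -2.95959274e-04] 85.36456669586579
scene {'intrinsics': array([[498.35836722,   0.        , 291.14376546],
       [  0.        , 498.35836722, 211.34238637],
       [  0.        ,   0.        ,   1.        ]]), 'R': array([[-4.69673550e-01,  8.82840134e-01,  2.32120426e-04],
       [ 6.52814288e-01,  3.47476103e-01, -6.73122473e-01],
       [-5.94340190e-01, -3.15996290e-01, -7.39530988e-01]]), 't': array([ 172.65652245, -274.68939051, 1316.09923435])}
top {'intrinsics': array([[512.30874792,   0.        , 281.4042792 ],
       [  0.        , 512.30874792, 212.96684059],
       [  0.        ,   0.        ,   1.        ]]), 'R': array([[ 0.01060521, -0.99994304, -0.00120675],
       [-0.98364307, -0.01021531, -0.17983871],
       [ 0.17981614,  0.00309423, -0.98369537]]), 't': array([ 30.72725654, 487.49486583, 799.36736384])}
```

View pics/top0.png

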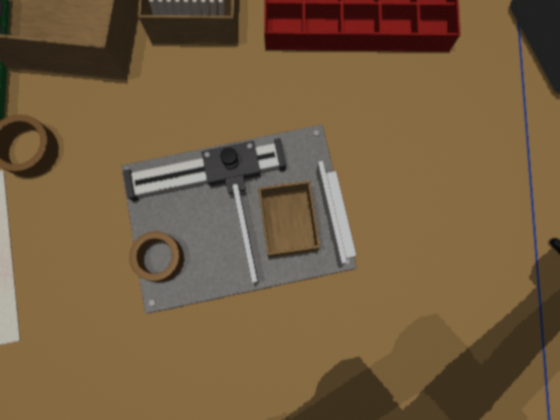

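View pics/scene0.png

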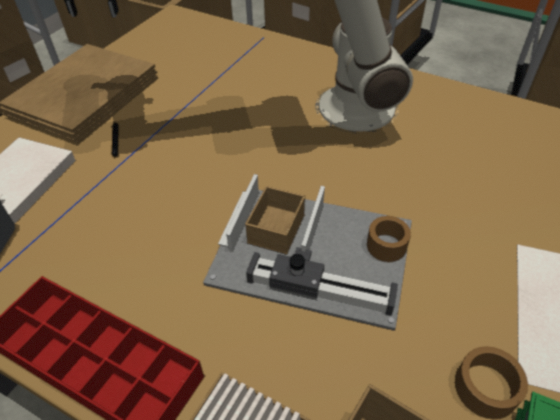

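The top view shows the knob at about (229,157) and the plate corners at about (123,164), (323,127), (355,268) and (148,312). In the scene view the knob is at about (297,262). I'll enlarge crops to read these more closely.

Run:
```python
import cv2
a=cv2.imread('pics/top0.png')[120:320,110:370];cv2.imwrite('pics/topc.png',cv2.resize(a,None,fx=3,fy=3,interpolation=cv2.INTER_CUBIC))
a=cv2.imread('pics/scene0.png')[170:330,200:413];cv2.imwrite('pics/scenec.png',cv2.resize(a,None,fx=3.75,fy=3.75,interpolation=cv2.INTER_CUBIC))
```

```text
(no output)
```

View pics/topc.png

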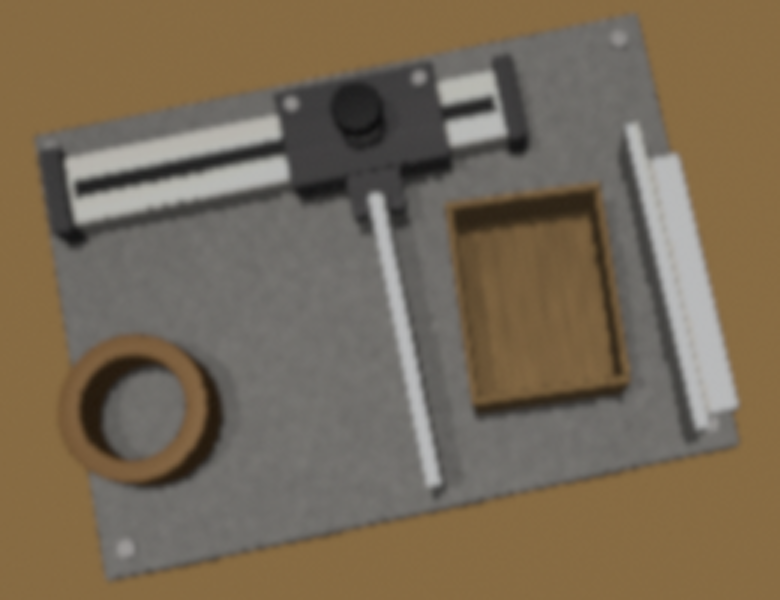

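View pics/scenec.png

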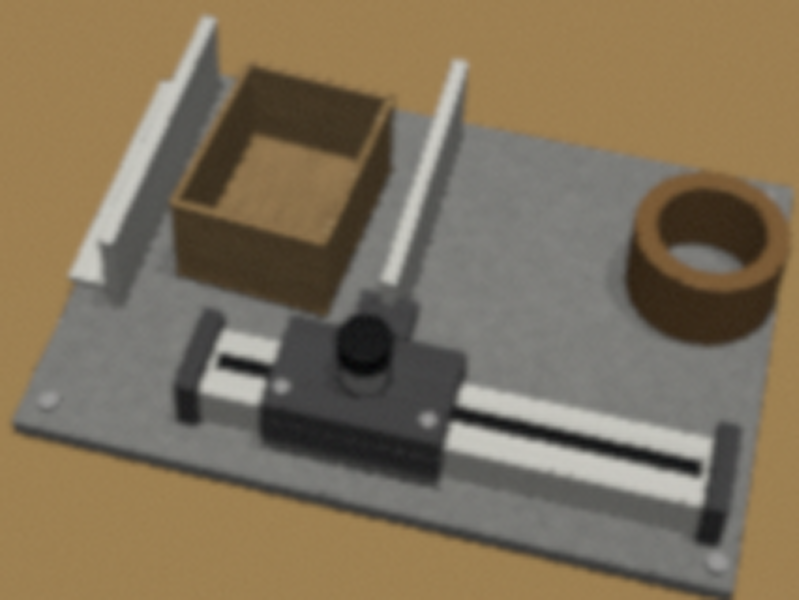

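The top crop shows plate corners at (37,135), (638,14), (740,442) and (108,580), with the cap silhouette centred at (358,109). In the scene crop the cap centre is (364,344), with plate corners at (17,423), (732,590) and (793,187). I'll triangulate from these.

```bash
cat > h.py <<'E'
from bench import arm
import numpy as np
C={n:arm.camera_params(n) for n in('scene','top')}
def proj(n,X):
    c=C[n];p=c['intrinsics']@(c['R']@np.asarray(X,float)+c['t']);return p[:2]/p[2]
def top(p):return (np.array(p)+.5)/3-.5+[110,120]
def sc(p):return (np.array(p)+.5)/3.75-.5+[200,170]
E
python3 - <<'E'
from h import *
from scipy.optimize import least_squares as ls
from scipy.spatial.transform import Rotation as R
obs=[('top',top((37,135)),(130,180,12)),('top',top((638,14)),(130,-180,12)),('top',top((740,442)),(-130,-180,12)),('top',top((108,580)),(-130,180,12)),
('scene',sc((17,423)),(130,-180,12)),('scene',sc((732,590)),(130,180,12)),('scene',sc((793,187)),(-130,180,12))]
def W(v,p):
    c,s=np.cos(v[2]),np.sin(v[2]);return np.array([v[0]+c*p[0]-s*p[1],v[1]+s*p[0]+c*p[1],p[2]])
r=ls(lambda v:np.concatenate([proj(n,W(v,p))-o for n,o,p in obs]),[450,50,.1])
print('jig',r.x,np.round(r.fun,1))
kt,ks=top((358,109)),sc((364,344))
k=ls(lambda X:np.r_[proj('top',X)-kt,proj('scene',X)-ks],[500,100,77]);print('knob',k.x,np.round(k.fun,2))
d=k.x-W(r.x,(0,0,0));c,s=np.cos(r.x[2]),np.sin(r.x[2]);print('knob in jig',c*d[0]+s*d[1],-s*d[0]+c*d[1])
# z=77 fixed
for n,o in(('top',kt),('scene',ks)):
    print(n,ls(lambda q:proj(n,[*q,77])-o,[500,100]).x)
st=arm.read_state();T=R.from_quat(st['ee_rot']);print(T.as_matrix().round(3),st['joints'])
th=r.x[2]
for a in (0,np.pi/2,-np.pi/2,np.pi):
    # tool y axis angle
    pass
M=T.as_matrix();print('tool x ang',np.arctan2(M[1,0],M[0,0]),'tool y ang',np.arctan2(M[1,1],M[0,1]))
dw=np.array([*k.x[:2],0])-st['position'];print('shift tool',M.T@dw)
E
```

```text
jig [4.87966422e+02 1.11803188e+02 2.21889610e-01] [-0.9  0.3  0.3 -0.8  1.   0.9 -0.3  0.7 -1.9 -0.2  0.8  1.   0.5  0.1]
knob [573.23774539 120.84652293  79.1875863 ] [ 0.16 -0.07  0.19  0.01]
knob in jig 85.17095170142439 -9.94431904232232
top [573.77134873 121.33795172]
scene [571.92520395 119.80685742]
[[-0.894 -0.448 -0.001]
 [-0.448  0.894  0.002]
 [ 0.     0.002 -1.   ]] [-8.47408583e-01  3.85511545e-01  6.78307484e-03 -4.04788931e-04
 -1.19395460e+00 -2.58605077e-01]
tool x ang -2.6769591838604803 tool y ang 2.035429568189162
shift tool [-566.53227666  475.23333091  231.16984488]
```

The fit holds up: knob x in the jig frame comes out at 85.2 against 85, its z at 79 against 77, and the residuals are about 1 px. I'll move above the knob, with the fingers closing along the jig's y.

Emit:
servo_tool:
  rows:
    - [[85, -566.5, 475.2, 60, 0, 0, 0.243], [85, -566.5, 475.2, 60, 0, 0, 0.243], [85, -566.5, 475.2, 60, 0, 0, 0.243], [85, -566.5, 475.2, 60, 0, 0, 0.243], [85, -566.5, 475.2, 60, 0, 0, 0.243], [85, -566.5, 475.2, 60, 0, 0, 0.243], [85, -566.5, 475.2, 60, 0, 0, 0.243], [85, -566.5, 475.2, 60, 0, 0, 0.243], [85, -566.5, 475.2, 60, 0, 0, 0.243], [85, -566.5, 475.2, 60, 0, 0, 0.243]]

```text
clock: 1.35
position: [526.7, 13.0, 180.7]
ee_rot: [-0.111, 0.994, -0.0, -0.0]
contact_force: [0.8, 0.2, -0.1]
gripper_width: 84.8
grasp_force: 0.0
```

Emit:
servo_tool:
  rows:
    - [[80, -69, 95, 20, 0, 0, 0], [75, -69, 95, 20, 0, 0, 0], [70, -69, 95, 20, 0, 0, 0], [65, -69, 95, 20, 0, 0, 0], [60, -69, 95, 20, 0, 0, 0]]

```text
clock: 1.98
position: [572.4, 117.7, 161.2]
ee_rot: [-0.11, 0.994, 0.0, -0.0]
contact_force: [-0.3, 1.1, 0.1]
gripper_width: 59.9
grasp_force: 0.0
```

Run:
```python
from h import *
import cv2
s=arm.read_state();c=arm.camera_params('wrist');im=arm.get_image('wrist')
cv2.imwrite('pics/w1.png',im[:,:,::-1]);np.savez('w1.npz',**c)
print(s['clock'],s['position'],s['ee_rot'],s['gripper_width'],s['contact_force'],c['R'],c['t'])
K=c['intrinsics']
for X in([573.2,120.8,85],[573.2,120.8,77]):
    p=K@(c['R']@np.array(X)+c['t']);print(p[:2]/p[2])
```

```text
1.975 [572.40884085 117.6675358  161.21947037] [-1.10022008e-01  9.93929150e-01  2.44128348e-06 -5.63526699e-05] 59.87108982194686 [-0.32960046  1.08092087  0.09063153] [[-2.17973332e-01  9.75954340e-01 -8.67621701e-04]
 [ 9.37064533e-01  2.09535827e-01  2.79293391e-01]
 [ 2.72759394e-01  6.00654935e-02 -9.60205420e-01]] [  10.5520723  -577.22775245  148.83174339]
[283.02506738 221.08871406]
[282.88391923 217.75630329]
```

View pics/w1.png

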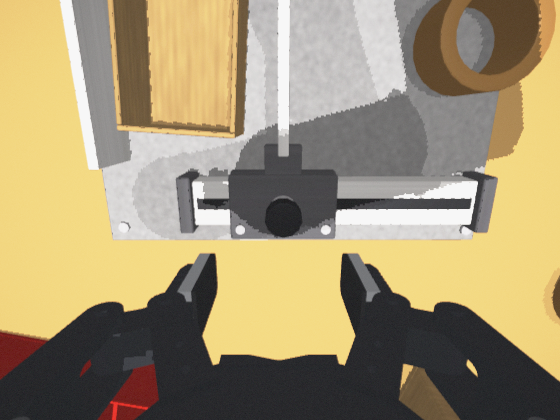

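The wrist view shows the cap at about (283,217), and my prediction was (283,218–221), so the measurement is confirmed. The rail runs across the picture and the fingers straddle along it. I'll descend.

Emit:
servo_tool:
  rows:
    - [[60, -1.5, 2.9, 50, 0, 0, 0], [58, -1.5, 2.9, 90, 0, 0, 0], [55, -1.5, 2.9, 104, 0, 0, 0], [50, -1.5, 2.9, 104, 0, 0, 0], [45, -1.5, 2.9, 104, 0, 0, 0], [40, -1.5, 2.9, 104, 0, 0, 0], [40, -1.5, 2.9, 104, 0, 0, 0]]

```text
clock: 2.9
position: [574.1, 122.2, 58.0]
ee_rot: [-0.111, 0.994, 0.0, 0.001]
contact_force: [-0.5, 0.5, 0.3]
gripper_width: 40.1
grasp_force: 0.0
```

Emit:
servo_tool:
  rows:
    - [[36, 1.2, -1.2, 1, 0, 0, 0], [34, 1.2, -1.2, 1, 0, 0, 0], [32, 1.2, -1.2, 1, 0, 0, 0], [32, 1.2, -1.2, 1, 0, 0, 0]]

```text
clock: 3.4
position: [572.8, 120.5, 55.9]
ee_rot: [-0.111, 0.994, -0.0, -0.0]
contact_force: [-0.1, 0.1, -0.2]
gripper_width: 31.9
grasp_force: 0.0
```

Run:
```python
from h import *
import cv2
s=arm.read_state();c=arm.camera_params('wrist');im=arm.get_image('wrist')
a=im[170:420,110:450,::-1];cv2.imwrite('pics/w2.png',cv2.resize(a,None,fx=2.3,fy=2.3,interpolation=cv2.INTER_CUBIC))
print(s['clock'],s['position'],s['gripper_width'],s['contact_force'],s['grasp_force'])
```

```text
3.4 [572.76647206 120.51747857  55.91313861] 31.870846355329586 [-0.12507488  0.14805172 -0.15998348] 0.0
```

View pics/w2.png

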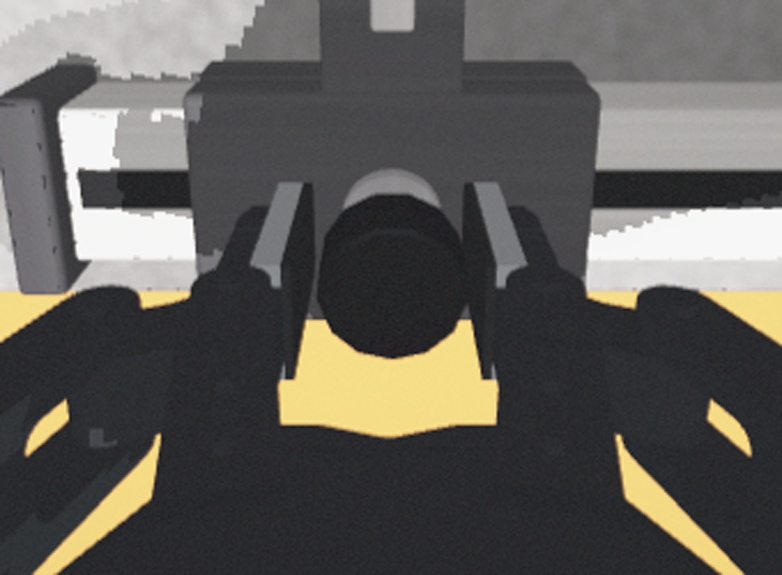

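The cap (crop x about 392) sits centred between the pads (about 313 and 463). I'll close on it.

Emit:
servo_tool:
  rows:
    - [[29, 0, 0, 0, 0, 0, 0], [27, 0, 0, 0, 0, 0, 0], [24, 0, 0, 0, 0, 0, 0], [20, 0, 0, 0, 0, 0, 0], [20, 0, 0, 0, 0, 0, 0]]

```text
clock: 4.08
position: [572.8, 120.7, 56.2]
ee_rot: [-0.111, 0.994, 0.0, 0.0]
contact_force: [-1.5, 3.0, 3.5]
gripper_width: 26.1
grasp_force: 58.7
```

Gripped at 59 N with a side force of only 3 N. Next I'll lift the knob about 10.5 mm.

Emit:
servo_tool:
  rows:
    - [[20, 0, 0, -2, 0, 0, 0], [20, 0, 0, -4, 0, 0, 0], [20, 0, 0, -6, 0, 0, 0], [20, 0, 0, -8, 0, 0, 0], [20, 0, 0, -10, 0, 0, 0], [20, 0, 0, -11, 0, 0, 0], [20, 0, 0, -11, 0, 0, 0]]

```text
clock: 4.95
position: [572.7, 120.5, 66.8]
ee_rot: [-0.111, 0.994, 0.0, -0.0]
contact_force: [2.4, 4.6, -9.4]
gripper_width: 26.0
grasp_force: 59.4
```

Up 10.6 mm, with the spring reading 9.4 N. I'll slide a little first and check the force.

Emit:
servo_tool:
  rows:
    - [[20, 0, 1, 0, 0, 0, 0], [20, 0, 2, 0, 0, 0, 0], [20, 0, 3, 0, 0, 0, 0], [20, 0, 4, 0, 0, 0, 0]]

```text
clock: 5.45
position: [572.0, 123.3, 66.9]
ee_rot: [-0.111, 0.994, -0.001, -0.0]
contact_force: [4.4, -2.2, -9.1]
gripper_width: 26.2
grasp_force: 59.4
```

Emit:
servo_tool:
  rows:
    - [[20, 0, 3, 0, 0, 0, 0], [20, 0, 6, 0, 0, 0, 0], [20, 0, 9, 0, 0, 0, 0], [20, 0, 12, 0, 0, 0, 0], [20, 0, 15, 0, 0, 0, 0], [20, 0, 18, 0, 0, 0, 0], [20, 0, 20, 0, 0, 0, 0], [20, 0, 21, 0, 0, 0, 0], [20, 0, 21, 0, 0, 0, 0], [20, 0, 21, 0, 0, 0, 0]]

```text
clock: 6.7
position: [567.3, 143.9, 66.9]
ee_rot: [-0.111, 0.994, -0.001, -0.0]
contact_force: [5.0, -1.7, -8.9]
gripper_width: 26.2
grasp_force: 59.5
```

24 mm along and clear of the earliest hole position. I'll lower the pin onto the plate, let go, and raise the arm clear.

Emit:
servo_tool:
  rows:
    - [[20, 0, 0, 1, 0, 0, 0], [20, 0, 0, 2, 0, 0, 0], [30, 0, 0, 2, 0, 0, 0], [40, 0, 0, 2, 0, 0, 0], [46, 0, 0, 2, 0, 0, 0], [46, 0, 0, 2, 0, 0, 0], [46, 0, 0, -10, 0, 0, 0], [46, 0, 0, -40, 0, 0, 0], [46, 0, 0, -50, 0, 0, 0], [46, 0, 0, -50, 0, 0, 0]]

```text
clock: 7.95
position: [567.6, 145.2, 117.9]
ee_rot: [-0.111, 0.994, 0.001, 0.001]
contact_force: [-0.1, -0.1, -0.0]
gripper_width: 45.6
grasp_force: 0.0
```

Run:
```python
from h import *
import cv2
s=arm.read_state()
im=arm.get_image('scene');cv2.imwrite('pics/s2.png',im[:,:,::-1])
a=im[170:330,200:413,::-1];cv2.imwrite('pics/s2c.png',cv2.resize(a,None,fx=3.75,fy=3.75,interpolation=cv2.INTER_CUBIC))
u=np.array([-.2201,.9755,0])
k=np.array([573.2,120.8,77])
for d in(0,8):
  X=k+24*u+[0,0,d];p=proj('scene',X);print('knob raised',d,((p+.5-[200,170])*3.75-.5).round(1))
print(s['clock'],s['position'],s['contact_force'])
print('old pred',((proj('scene',k)+.5-[200,170])*3.75).round(1))
```

```text
knob raised 0 [414.1 357.7]
knob raised 8 [414.6 347.5]
7.95 [567.55700673 145.17024127 117.87326089] [-0.08271161 -0.12706127 -0.03615364]
old pred [365.1 347.2]
```

View pics/s2c.png

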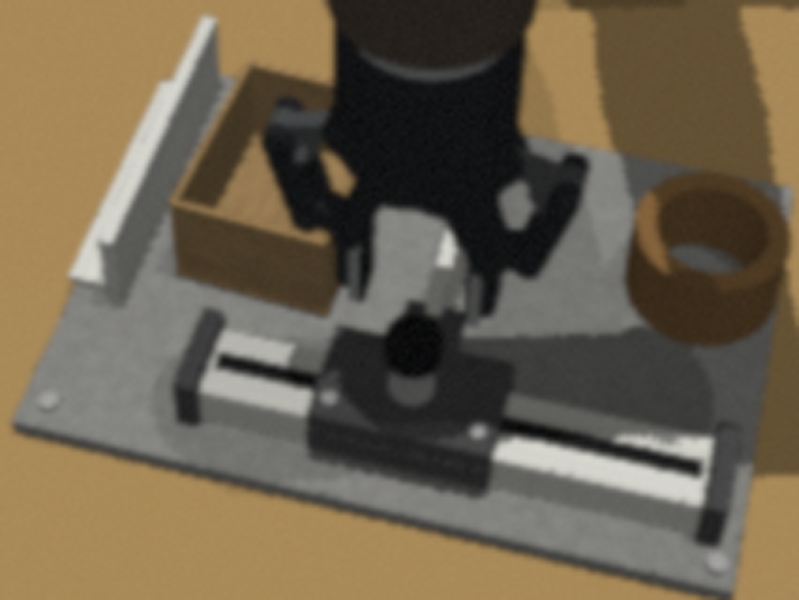

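The scene view shows the cap at (414,345), which matches my prediction for "raised 8 mm" at 24 mm along. The carton and tape are untouched. I'll push the carriage's rear face with the shut fingers, turned 90° so the linkage stays clear of the cap.

Run:
```python
from h import *
s=arm.read_state();print(s['joints'])
u=np.array([-.2201,.9755,0]);k=np.array([573.2,120.8,0])
p=k+24*u-72*u;d=p-s['position'];x=np.array([-.9755,-.2201,0]);print(p,d@x,d@u)
```

```text
[ 5.26518968e-01  4.22794799e-01 -2.44865144e-01 -5.16241447e-04
 -9.03183763e-01 -1.87554263e+00]
[583.7648  73.976    0.    ] -0.8089459157480346 -72.83317967720814
```

Emit:
servo_tool:
  rows:
    - [[46, -0.8, -30, -15, 0, 0, -0.18], [20, -0.8, -60, -15, 0, 0, -0.36], [0, -0.8, -72.8, -15, 0, 0, -0.54], [0, -0.8, -72.8, -15, 0, 0, -0.72], [0, -0.8, -72.8, -15, 0, 0, -0.9], [0, -0.8, -72.8, -15, 0, 0, -1.08], [0, -0.8, -72.8, -15, 0, 0, -1.26], [0, -0.8, -72.8, -15, 0, 0, -1.44], [0, -0.8, -72.8, -15, 0, 0, -1.571], [0, -0.8, -72.8, -15, 0, 0, -1.571]]

```text
clock: 9.25
position: [583.4, 73.9, 130.7]
ee_rot: [0.781, -0.625, -0.001, 0.001]
contact_force: [-0.5, 0.0, 0.0]
gripper_width: 0.1
grasp_force: 0.0
```

Tool x now points along the jig's −y. I'll descend to z of about 43.

Emit:
servo_tool:
  rows:
    - [[0, 0, 0, 40, 0, 0, 0], [0, 0, 0, 75, 0, 0, 0], [0, 0, 0, 84, 0, 0, 0], [0, 0, 0, 87, 0, 0, 0], [0, 0, 0, 87, 0, 0, 0], [0, 0, 0, 87, 0, 0, 0]]

```text
clock: 10.0
position: [584.8, 74.4, 46.2]
ee_rot: [0.781, -0.624, 0.001, -0.001]
contact_force: [-0.1, 0.4, 0.0]
gripper_width: 0.1
grasp_force: 0.0
```

Run:
```python
from h import *
import cv2
s=arm.read_state()
im=arm.get_image('scene')
a=im[170:330,200:413,::-1];cv2.imwrite('pics/s3c.png',cv2.resize(a,None,fx=3.75,fy=3.75,interpolation=cv2.INTER_CUBIC))
print(s['clock'],s['position'],s['contact_force'])
```

```text
10.0 [584.84516459  74.3764377   46.24920771] [-0.11026361  0.39574211  0.01564941]
```

View pics/s3c.png

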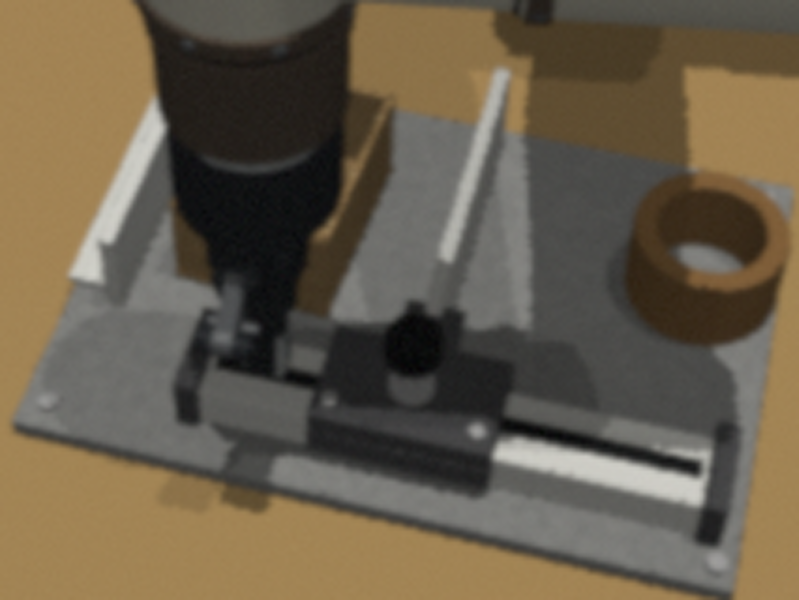

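The finger is over the rail with a gap to the carriage's rear face, and the knob is still up. I'll lower another 3 mm and approach.

Emit:
servo_tool:
  rows:
    - [[0, -1, -0.5, 3, 0, 0, 0], [0, -3, -0.5, 3, 0, 0, 0], [0, -5, -0.5, 3, 0, 0, 0], [0, -7, -0.5, 3, 0, 0, 0], [0, -8, -0.5, 3, 0, 0, 0], [0, -9, -0.5, 3, 0, 0, 0], [0, -10, -0.5, 3, 0, 0, 0]]

```text
clock: 10.92
position: [582.3, 84.0, 41.9]
ee_rot: [0.781, -0.624, 0.0, 0.0]
contact_force: [0.8, 0.1, -0.2]
gripper_width: 0.1
grasp_force: 0.0
```

Emit:
servo_tool:
  rows:
    - [[0, -0.5, 0, 0, 0, 0, 0], [0, -1, 0, 0, 0, 0, 0], [0, -1.5, 0, 0, 0, 0, 0], [0, -2, 0, 0, 0, 0, 0], [0, -2.5, 0, 0, 0, 0, 0], [0, -3, 0, 0, 0, 0, 0]]

```text
clock: 11.68
position: [581.7, 86.9, 42.0]
ee_rot: [0.781, -0.624, 0.0, -0.0]
contact_force: [0.4, 0.2, 0.7]
gripper_width: 0.1
grasp_force: 0.0
```

Emit:
servo_tool:
  rows:
    - [[0, -0.5, 0, 0, 0, 0, 0], [0, -1, 0, 0, 0, 0, 0], [0, -1.5, 0, 0, 0, 0, 0], [0, -2, 0, 0, 0, 0, 0], [0, -2.5, 0, 0, 0, 0, 0], [0, -3, 0, 0, 0, 0, 0], [0, -3.5, 0, 0, 0, 0, 0], [0, -4, 0, 0, 0, 0, 0]]

```text
clock: 12.68
position: [580.9, 90.1, 42.0]
ee_rot: [0.781, -0.624, 0.0, 0.0]
contact_force: [1.8, -4.4, -0.4]
gripper_width: -0.0
grasp_force: 2.5
```

```bash
cat > kn.py <<'E'
from h import *
import cv2
from scipy.ndimage import label
s=arm.read_state();p=s['position'];u=np.array([-.2201,.9755,0])
print('clock',s['clock'],'tcp s',((p-[573.2,120.8,0])@u).round(2),'Fu',(s['contact_force']@u).round(1),s['contact_force'].round(1))
E
python3 kn.py
```

```text
clock 12.675 tcp s -31.66 Fu -4.7 [ 1.8 -4.4 -0.4]
```

In contact: 4.7 N at guide ≈ 24.3 mm. I'll add an image check of the knob height (cap template against the predicted position) and creep.

```bash
cat >> kn.py <<'E'
import os
g=(p-[573.2,120.8,0])@u+56
im=cv2.resize(cv2.cvtColor(arm.get_image('scene'),cv2.COLOR_RGB2GRAY),None,fx=4,fy=4,interpolation=cv2.INTER_CUBIC)
c=(proj('scene',np.array([573.2,120.8,84])+g*u)+.5)*4-.5
if not os.path.exists('t.npz'):
    x,y=np.round(c).astype(int);np.savez('t.npz',t=im[y-34:y+26,x-34:x+34],o=c-[x-34,y-34])
t=np.load('t.npz');x0,y0=(c-t['o']).round().astype(int)-24
m=cv2.matchTemplate(im[y0:y0+108,x0:x0+116],t['t'],cv2.TM_CCOEFF_NORMED)
_,v,_,l=cv2.minMaxLoc(m);print('guide',g.round(2),'score',round(v,3),'du,dv px',(np.array(l)+[x0,y0]+t['o']-c)/4)
E
python3 kn.py
```

```text
clock 12.675 tcp s -31.66 Fu -4.7 [ 1.8 -4.4 -0.4]
guide 24.34 score 1.0 du,dv px [0. 0.]
```

Emit:
servo_tool:
  rows:
    - [[0, -0.5, 0, 0, 0, 0, 0], [0, -1, 0, 0, 0, 0, 0], [0, -1.5, 0, 0, 0, 0, 0], [0, -2, 0, 0, 0, 0, 0], [0, -2.5, 0, 0, 0, 0, 0], [0, -3, 0, 0, 0, 0, 0]]

```text
clock: 13.48
position: [580.4, 92.3, 42.0]
ee_rot: [0.781, -0.625, 0.0, 0.001]
contact_force: [2.8, -6.8, -1.1]
gripper_width: 0.2
grasp_force: 4.0
```

```bash
python3 kn.py
```

```text
clock 13.475 tcp s -29.43 Fu -7.2 [ 2.8 -6.8 -1.1]
guide 26.57 score 0.985 du,dv px [ 0.00703971 -0.02324612]
```

Emit:
servo_tool:
  rows:
    - [[0, -0.5, 0, 0, 0, 0, 0], [0, -1, 0, 0, 0, 0, 0], [0, -1.5, 0, 0, 0, 0, 0], [0, -2, 0, 0, 0, 0, 0], [0, -2.5, 0, 0, 0, 0, 0], [0, -3, 0, 0, 0, 0, 0]]

```text
clock: 14.28
position: [579.8, 95.2, 42.0]
ee_rot: [0.781, -0.625, 0.0, 0.001]
contact_force: [3.3, -7.3, 0.3]
gripper_width: 0.0
grasp_force: 3.5
```

```bash
python3 kn.py
```

```text
clock 14.275 tcp s -26.43 Fu -7.8 [ 3.3 -7.3  0.3]
guide 29.57 score 0.988 du,dv px [ 0.08835042 -0.14008236]
```

Emit:
servo_tool:
  rows:
    - [[0, -0.4, 0, 0, 0, 0, 0], [0, -0.8, 0, 0, 0, 0, 0], [0, -1.2, 0, 0, 0, 0, 0], [0, -1.6, 0, 0, 0, 0, 0], [0, -2, 0, 0, 0, 0, 0]]

```text
clock: 14.95
position: [579.3, 97.2, 42.0]
ee_rot: [0.781, -0.625, 0.0, 0.001]
contact_force: [2.4, -6.7, -1.9]
gripper_width: 0.1
grasp_force: 3.8
```

```bash
python3 kn.py
```

```text
clock 14.95 tcp s -24.41 Fu -7.0 [ 2.4 -6.7 -1.9]
guide 31.59 score 0.988 du,dv px [-0.04013517 -0.13816294]
```

Emit:
servo_tool:
  rows:
    - [[0, -0.4, 0, 0, 0, 0, 0], [0, -0.8, 0, 0, 0, 0, 0], [0, -1.2, 0, 0, 0, 0, 0], [0, -1.6, 0, 0, 0, 0, 0], [0, -2, 0, 0, 0, 0, 0]]

```text
clock: 15.62
position: [578.9, 99.1, 42.0]
ee_rot: [0.781, -0.625, 0.0, 0.001]
contact_force: [3.5, -8.3, -0.0]
gripper_width: -0.1
grasp_force: 4.2
```

```bash
python3 kn.py
```

```text
clock 15.625 tcp s -22.41 Fu -8.9 [ 3.5 -8.3 -0. ]
guide 33.59 score 0.989 du,dv px [-0.15342876 -0.13290379]
```

Emit:
servo_tool:
  rows:
    - [[0, -0.4, 0, 0, 0, 0, 0], [0, -0.8, 0, 0, 0, 0, 0], [0, -1.2, 0, 0, 0, 0, 0], [0, -1.6, 0, 0, 0, 0, 0], [0, -2, 0, 0, 0, 0, 0]]

```text
clock: 16.3
position: [578.4, 101.0, 42.0]
ee_rot: [0.781, -0.625, 0.0, 0.001]
contact_force: [2.4, -5.8, -1.4]
gripper_width: 0.1
grasp_force: 3.4
```

```bash
python3 kn.py
```

```text
clock 16.3 tcp s -20.46 Fu -6.2 [ 2.4 -5.8 -1.4]
guide 35.54 score 0.985 du,dv px [ 0.00630818 -0.12258172]
```

Emit:
servo_tool:
  rows:
    - [[0, -0.4, 0, 0, 0, 0, 0], [0, -0.8, 0, 0, 0, 0, 0], [0, -1.2, 0, 0, 0, 0, 0], [0, -1.6, 0, 0, 0, 0, 0], [0, -2, 0, 0, 0, 0, 0]]

```text
clock: 16.98
position: [578.0, 103.0, 42.0]
ee_rot: [0.781, -0.625, 0.0, 0.001]
contact_force: [2.9, -6.6, -0.2]
gripper_width: -0.0
grasp_force: 4.0
```

```bash
python3 kn.py
```

```text
clock 16.975 tcp s -18.42 Fu -7.1 [ 2.9 -6.6 -0.2]
guide 37.58 score 0.983 du,dv px [-0.13408767 -0.1232806 ]
```

Emit:
servo_tool:
  rows:
    - [[0, -0.4, 0, 0, 0, 0, 0], [0, -0.8, 0, 0, 0, 0, 0], [0, -1.2, 0, 0, 0, 0, 0], [0, -1.6, 0, 0, 0, 0, 0], [0, -2, 0, 0, 0, 0, 0]]

```text
clock: 17.65
position: [577.6, 104.9, 42.0]
ee_rot: [0.781, -0.625, 0.0, 0.001]
contact_force: [3.0, -8.7, -1.2]
gripper_width: -0.1
grasp_force: 4.0
```

```bash
python3 kn.py
```

```text
clock 17.65 tcp s -16.45 Fu -9.1 [ 3.  -8.7 -1.2]
guide 39.55 score 0.989 du,dv px [ 0.01499436 -0.11530085]
```

Emit:
servo_tool:
  rows:
    - [[0, -0.4, 0, 0, 0, 0, 0], [0, -0.8, 0, 0, 0, 0, 0], [0, -1.2, 0, 0, 0, 0, 0], [0, -1.6, 0, 0, 0, 0, 0], [0, -2, 0, 0, 0, 0, 0]]

```text
clock: 18.32
position: [577.1, 106.9, 42.0]
ee_rot: [0.781, -0.625, 0.0, 0.001]
contact_force: [2.4, -6.0, -1.0]
gripper_width: -0.3
grasp_force: 3.4
```

```bash
python3 kn.py
```

```text
clock 18.325 tcp s -14.45 Fu -6.4 [ 2.4 -6.  -1. ]
guide 41.55 score 0.983 du,dv px [-0.10370061 -0.11122911]
```

Emit:
servo_tool:
  rows:
    - [[0, -0.4, 0, 0, 0, 0, 0], [0, -0.8, 0, 0, 0, 0, 0], [0, -1.2, 0, 0, 0, 0, 0], [0, -1.6, 0, 0, 0, 0, 0], [0, -2, 0, 0, 0, 0, 0]]

```text
clock: 19.0
position: [576.7, 108.8, 42.0]
ee_rot: [0.781, -0.625, 0.0, 0.001]
contact_force: [3.9, -6.6, 0.1]
gripper_width: -0.1
grasp_force: 4.2
```

```bash
python3 kn.py
```

```text
clock 19.0 tcp s -12.42 Fu -7.3 [ 3.9 -6.6  0.1]
guide 43.58 score 0.987 du,dv px [ 0.01201648 -0.11058415]
```

Emit:
servo_tool:
  rows:
    - [[0, -0.4, 0, 0, 0, 0, 0], [0, -0.8, 0, 0, 0, 0, 0], [0, -1.2, 0, 0, 0, 0, 0], [0, -1.6, 0, 0, 0, 0, 0], [0, -2, 0, 0, 0, 0, 0]]

```text
clock: 19.68
position: [576.2, 110.8, 42.0]
ee_rot: [0.781, -0.625, 0.0, 0.001]
contact_force: [4.3, -8.1, -0.5]
gripper_width: -0.4
grasp_force: 4.2
```

```bash
python3 kn.py
```

```text
clock 19.675 tcp s -10.42 Fu -8.9 [ 4.3 -8.1 -0.5]
guide 45.58 score 0.981 du,dv px [-0.11071334 -0.10739941]
```

Emit:
servo_tool:
  rows:
    - [[0, -0.4, 0, 0, 0, 0, 0], [0, -0.8, 0, 0, 0, 0, 0], [0, -1.2, 0, 0, 0, 0, 0], [0, -1.6, 0, 0, 0, 0, 0], [0, -2, 0, 0, 0, 0, 0]]

```text
clock: 20.35
position: [575.5, 114.0, 42.0]
ee_rot: [0.781, -0.625, -0.0, 0.0]
contact_force: [0.5, -2.8, -0.0]
gripper_width: 0.0
grasp_force: 1.5
```

```bash
python3 kn.py
```

```text
clock 20.35 tcp s -7.17 Fu -2.9 [ 0.5 -2.8 -0. ]
guide 48.83 score 0.931 du,dv px [-0.43706718  1.74110417]
```

The pin dropped: the pushing force fell and the cap went down. I'll back the finger off and check that it's fully home.

Emit:
servo_tool:
  rows:
    - [[0, 3, 0, 0, 0, 0, 0], [0, 6, 0, 0, 0, 0, 0], [0, 9, 0, 0, 0, 0, 0], [0, 10, 0, 0, 0, 0, 0], [0, 10, 0, 0, 0, 0, 0]]

```text
clock: 21.02
position: [577.7, 104.4, 42.0]
ee_rot: [0.781, -0.624, -0.0, -0.0]
contact_force: [0.4, 0.1, -0.6]
gripper_width: 0.1
grasp_force: 0.0
```

```bash
sed 's/^g=.*/g=48./;s/2,84\]/X/' kn.py > kn2.py; python3 kn2.py
python3 - <<'E'
from h import *
import cv2
im=arm.get_image('scene')
a=im[170:330,200:413,::-1];cv2.imwrite('pics/s4c.png',cv2.resize(a,None,fx=3.75,fy=3.75,interpolation=cv2.INTER_CUBIC))
u=np.array([-.2201,.9755,0])
for d in(0,2,4,8):
  print(d,((proj('scene',np.array([573.2,120.8,77+d])+48*u)+.5-[200,170])*3.75-.5).round(1))
E
```

```text
clock 21.025 tcp s -17.02 Fu -0.0 [ 0.4  0.1 -0.6]
0 [464.1 368.7]
2 [464.3 366.2]
4 [464.5 363.6]
8 [464.9 358.5]Traceback (most recent call last):
  File "kn2.py", line 14, in <module>
    _,v,_,l=cv2.minMaxLoc(m);print('guide',g.round(2),'score',round(v,3),'du,dv px',(np.array(l)+[x0,y0]+t['o']-c)/4)
                                           ^^^^^^^
AttributeError: 'float' object has no attribute 'round'
```

View pics/s4c.png

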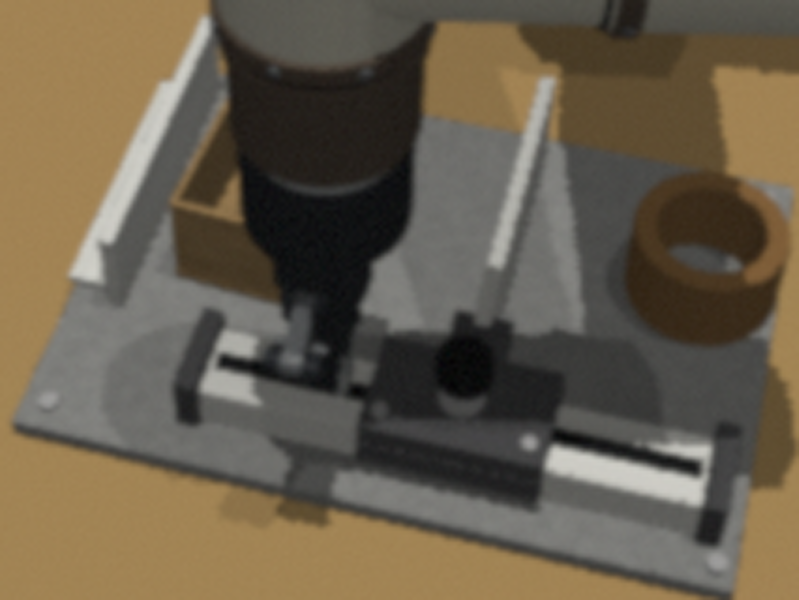

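The cap is now at about (464,366). Full home predicts 366 after the initial −3 px bias, and riding on the plate would give 356. I'll confirm by matching a template of the cap from the starting picture (pin home), then retract.

```bash
cat > fin.py <<'E'
from h import *
import cv2
u=np.array([-.2201,.9755,0]);k=np.array([573.2,120.8,77.])
f=lambda a:cv2.resize(cv2.cvtColor(a,cv2.COLOR_RGB2GRAY),None,fx=4,fy=4,interpolation=cv2.INTER_CUBIC)
A=f(cv2.imread('pics/scene0.png')[:,:,::-1].copy());B=f(arm.get_image('scene'))
c=(proj('scene',k)+.5)*4-.5;x,y=np.round(c).astype(int)
def go(dy0,dy1,z,n):
    T=A[y+dy0:y+dy1,x-34:x+34];c2=(proj('scene',k+48*u)+.5)*4-.5;X,Y=np.round(c2+[x,y]-c-[x,y]+c-[34,0]).astype(int)
    X,Y=int(c2[0])-34-24,int(c2[1])+dy0-24
    m=cv2.matchTemplate(B[Y:Y+dy1-dy0+48,X:X+116],T,cv2.TM_CCOEFF_NORMED);_,v,_,l=cv2.minMaxLoc(m)
    print(n,round(v,3),'resid px',(np.array(l)+[X,Y]-[x-34,y+dy0]-(c2-c))/4)
go(-36,24,0,'cap'); go(-36,60,0,'cap+stem+carriage')
s=arm.read_state();print(s['clock'],s['position'],s['contact_force'])
E
python3 fin.py
```

```text
cap 0.953 resid px [ 0.22667622 -0.60410994]
cap+stem+carriage 0.845 resid px [-0.02332378 -0.85410994]
21.175 [577.7311209  104.48392716  41.96982971] [ 1.14402254 -0.40726889 -0.69535942]
```

Emit:
servo_tool:
  rows:
    - [[0, 3, 0, -10, 0, 0, 0], [0, 3, 0, -60, 0, 0, 0], [0, 3, 0, -110, 0, 0, 0], [0, 3, 0, -150, 0, 0, 0], [0, 3, 0, -150, 0, 0, 0], [0, 3, 0, -150, 0, 0, 0]]

```text
clock: 21.92
position: [577.9, 101.3, 192.1]
ee_rot: [0.781, -0.625, -0.0, -0.0]
contact_force: [0.8, 0.2, -0.6]
gripper_width: 0.2
grasp_force: 0.0
```

```bash
python3 fin.py
```

```text
cap 0.865 resid px [-0.02332378 -0.35410994]
cap+stem+carriage 0.805 resid px [-0.27332378 -0.60410994]
21.975 [577.63575222 101.20410991 191.22831092] [-0.21774005  0.2590207   0.38362007]
```

Run:
```python
from h import *
import cv2
u=np.array([-.2201,.9755,0]);k=np.array([573.2,120.8,77.])
n=arm.get_image('scene')[:,:,::-1].copy();cv2.imwrite('pics/s5.png',n)
L=[]
for im,g in((cv2.imread('pics/scene0.png'),0),(cv2.imread('pics/s2.png'),24),(n,48)):
    q=proj('scene',k+g*u)
    M=np.float32([[8,0,130-8*q[0]],[0,8,140-8*q[1]]])
    L.append(cv2.warpAffine(im,M,(260,360),flags=cv2.INTER_CUBIC))
o=cv2.convertScaleAbs(np.hstack(L),alpha=1.8,beta=0)
for y in range(0,360,20):cv2.line(o,(0,y),(779,y),(0,200,200) if y%100==0 else (90,90,0),1)
cv2.imwrite('pics/cmp.png',o)
```

View pics/cmp.png

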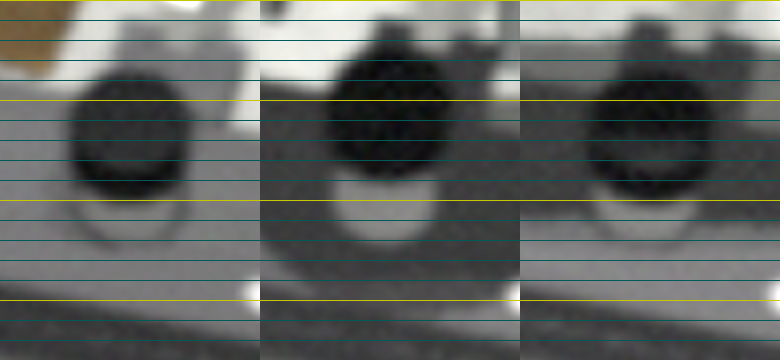

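Side by side, the cap's lower edge is at row ~198 now, the same as at the start with the pin home, and at ~178 when riding. The stem foot is at ~240 in all three, so the pin is fully home. The carton and tape look unmoved.

```bash
python3 -c "
from bench import arm
print(arm.job_done())"
```

```text
the job is handed in; nothing more can be done
None
```

I moved the guide one hole wider, to about 48 mm along the rail. By camera the pin is fully home, the push stayed around 9 N at each check, the carton and tape look unmoved, and the job is handed in at about 22 s.

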